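Draw the finished flange plate off its locating pins

ROBOT

A 7-joint arm with a two-finger parallel gripper is mounted at the origin on the work surface. World frame = base frame: x ahead of the robot, y to its left, z up, the work surface at z = 0. Lengths are in mm, angles in rad, forces in N, time in s.
With the tool pointing down it reaches from about 400 to 925 mm from the base axis. Payload 4.1 kg.
Tool frame: the origin (TCP) lies midway between the tips of the shut fingers; the grasp point (between the pads) lies arm.grip_depth behind it (arm.grip_depth is the distance from the TCP to the grasp point, in mm); z points along the fingers, y is the direction in which the jaws open and shut (so a half turn about z gives the same grasp; the last joint's range is limited). The gripper opens to 85 mm and grips with 20 to 120 N. Pads are 22 mm wide; open, the fingers measure 114 mm over their backs; the gripper's body (76 mm by 85 mm) begins 54 mm behind the grasp point. The pads swing forward as they close: fully open they stand 13 mm farther back than shut.
Start: joints at [-1.238, 0.398, 0.045, 1.537, -0.019, 1.207, -0.051], TCP at [272.015, 590.386, 204.247] pointing down, gripper open.
Joint ranges: [-2.82, 2.82], [-0.49, 2.23], [-1.37, 1.46], [0, 2.46], [-1.36, 4.5], [0.23, 2], [-2.94, 2.94]. Speed limits (rad/s): [2.57, 2.57, 3.14, 3.14, 3.14, 3.14, 3.14].

INTERFACE

Orientations are given as a unit quaternion [w, x, y, z].
In Python, from station import arm gives the robot as it stands.
- The arm moves only by the shell command python3 -m handwheel 'ROWS' [FORCE]. ROWS is JSON, a list that holds one entry, the list of rows, each a list of 5 numbers: the finger opening in m, from 0 to 0.0854, then the shift along the tool's x, y, z in m, then the turn about the tool's z in rad. A call has 1 to 5 rows; each row shifts and turns the commanded pose from where the row before left it, along the tool's axes as they then stand; what a row does not reach is not made up. A row lasts 1/12 s, in which the tool goes at most 41.7 mm and 7.16 degrees, less where a joint would pass 70% of its speed; a pose out of reach is approached as far as the arm can. A call is refused whole if a number of a shift passes 0.0417 or a number of a turn 0.125, either way. A call with a gripper value outside its range is refused whole. The fingers move at their own pace and stop on an object; FORCE is the grip in N (left out, the last holds). Time passes only in rows, so rows that do not move let the fingers close. It gives the time, the measured TCP pose, the force and the opening at its end, in the units of the state.
- arm.get_state(): the state, without advancing time (a new reading comes with each control period).
- arm.camera(name): name is "scene" or "top"; returns (picture, depth): 400x640x3 uint8, red, green, blue; 400x640 float32, mm along the optical axis (not along the pixel's ray), 0 where there is no reading.
- arm.get_calibration(name): a dict with "fov_y" (degrees; the focal length in pixels is half the picture's height over the tangent of half this angle, whatever the lens; pixels are square), "cx", "cy" (the principal point, pixels), "R" (3x3) and "t" (3): a world point X has camera coordinates R X + t. Camera axes: x right, y down, z forward; pixel columns grow to the right and rows downward; lengths in mm; the calibration is good to about 2 mm. A picture is of the moment at which its call begins. get_calibration takes no time and is no camera call.
- arm.close_job(): hands the job in, once; it reports no verdict.
The state is a dict: "time_s": time; "joints": joint angles; "joint_velocities": joint speeds; "joint_efforts": joint torques, N m; "ee_pos": TCP position; "tool_rot": TCP orientation; "wrist_force": force on the tool from outside, world axes, zero at the start; "wrist_torque": the same for the moment, N m; "opening": finger opening in mm.
Only numpy, scipy, OpenCV 4.12 (cv2) and the standard library are available. Lean on these libraries where they do the work, as an engineer would, in place of code of your own. Each camera call takes 0.05 s, during which the arm holds its last target. There are 200 camera calls.

TASK

Slide the red clamp jaw of the tilted fixture all the way back, then draw the aluminium flange plate off along its two brass pins, keeping it parallel to the sloping nest and following by feel the lean of the worn pins, without cocking or forcing it. Lay it gently, lug up, flat, centred and square with its long side along the long side of the black-topped parts stand, and let go, leaving the jaw open and everything else where it is.

Things in the scene. Friction and masses are not known exactly. Their poses are not given: they have to be found in the camera images.
- plate: Loose aluminium flange plate, 70 (its x) x 150 (its y) x 10 mm thick, 0.35 to 0.7 kg, with a square lug 30 x 30 mm rising 36 mm from the middle of its top face (to 46 mm above the underside): grip the lug across y. Two 13 mm through holes at y = +-58 mm. Origin: centre of the underside; z is its upward normal. Starts seated on the nest, axes parallel to it.
- nest: Steel nest face of the grey fixture, fixed, sloping 30 degrees up away from the robot. Origin: on the face midway between the two pins, under the seated plate, 75 mm above the bench. x points up the slope, y level along the pin row, z square out of the face (the pins may lean from it): 30 degrees from vertical, leaning to the robot. Face spans x -60 to +110, y +-85 mm.
- pins: The two brass pins, at nest y = +58 and -58 mm, 50 mm tall, 10 mm thick, round-tipped, rigid, 1.5 mm of play all round in the holes. Origin and axes given are the NEST's: the worn pins both lean from nest z by the same angle, up to 8 degrees up or down the slope (to +x or -x), different each time and NOT reported. Feel the side force while drawing and follow them.
- jaw (a joint): Travel of the red clamp jaw along nest +x (up the slope), in m: 0 closed, 0.040 fully back at its stop; starts at 0 to 0.004. Closed, its lip overlaps the plate's upper long edge by 8 mm and traps it; the plate is clear from 0.010. It slides with about 5 N of friction and stays where it is left.
- jaw_grip (a point): Grip point inside the jaw's black upright post, which is 20 mm wide (nest y) x 16 mm (nest x) and reaches from 20 to 60 mm out from the nest face; the point is on the post's axis, 44 mm out from the face, and 52 mm up the slope from the nest origin when closed. Axes as the nest's.
- stand: Blue parts stand, fixed, with a flat level black rubber top, 110 mm (its x) x 180 mm (its y), centred over the base. Origin: centre of the base, on the bench; z up. The top is set anywhere from 80 to 130 mm above the bench and this height is NOT reported: see or feel for it. The rubber gives about 1 mm per 4 N, at most 6 mm.
- spray_can: Bystander: upright green can, 60 mm dia., 160 mm tall, at the back. Origin: centre of its foot.
- cleaner: Bystander: upright blue bottle, 64 mm dia., 170 mm tall, at the back. Origin: centre of its foot.
- bearing: Bystander: steel bearing lying between fixture and stand, 52 mm dia., 16 mm high. Origin: centre of its foot.
- wrench: Bystander: steel wrench lying at the left, along its own x. Origin on the bench under it.
- driver: Bystander: screwdriver lying at the left, along its own x. Origin on the bench under it.
- bolt_jar: Bystander: red jar with a black lid on the right, 80 mm dia., 80 mm high. Origin: centre of its foot.
- mallet: Bystander: orange-handled hammer lying at the right, along its own x. Origin on the bench under it.
Not all that is in view belongs to the job. Leave any turquoise look-alike of the part that bears nest alone. Leave any turquoise look-alike of the plate alone.

How it is judged:
By the outcome, as a careful person would: the job done as asked, in the order asked, and still so for the second after the job is handed in, with the robot touching nothing.
It also fails if it takes over 72 s, if anything falls off the work surface, if the arm or the gripper's body presses on something with over 40 N, if the wrist force passes 120 N, or if a joint passes its speed limit or range.

## Working session

There is one attempt and no reset: what is moved stays moved. The work goes in short steps, Python scripts to look and compute and a shell command to move; the robot and the scene stay as the last step left them, time stands still between calls to the robot, and variables do not carry over. Pictures are saved under pics/ and viewed, about 8 in all and at most 12, crops included, and the job is handed in when it is done.

```bash
ls; mkdir -p pics; cat > h.py <<'E'
import numpy as np,cv2
from station import arm
from scipy.spatial.transform import Rotation as Ro
def K(n):
    c=arm.get_calibration(n); f=200/np.tan(np.radians(c['fov_y']/2)); return f,c['cx'],c['cy'],np.array(c['R']),np.array(c['t'])
def ray(n,u,v):
    f,cx,cy,R,t=K(n); o=-R.T@t; d=R.T@np.array([(u-cx)/f,(v-cy)/f,1.]); return o,d
def onz(n,u,v,z):
    o,d=ray(n,u,v); return o+d*(z-o[2])/d[2]
def pix(n,X):
    f,cx,cy,R,t=K(n); p=R@np.array(X,float)+t; return p[0]/p[2]*f+cx,p[1]/p[2]*f+cy
def cloud(n,D):
    f,cx,cy,R,t=K(n); v,u=np.mgrid[:400,:640]; P=np.stack([(u-cx)/f*D,(v-cy)/f*D,D],-1).astype(float); return (P-t)@R
E
python3 - <<'E'
from h import *
for n in('scene','top'):
    im,D=arm.camera(n); cv2.imwrite(f'pics/{n}0.png',im[:,:,::-1]); np.save(f'{n}0.npy',D)
    f,cx,cy,R,t=K(n); print(n,f,cx,cy,-R.T@t,R.T[:,2], (D>0).mean())
s=arm.get_state(); print(s['ee_pos'],s['tool_rot'],s['opening'],arm.grip_depth,s['wrist_force'],s['time_s']); print(Ro.from_quat(np.roll(s['tool_rot'],-1)).as_matrix().round(3))
E
```

```text
pics
scene 406.64511274923007 324.3536397312822 199.7857286893512 [1214.86857812   57.66365258 1146.7386923 ] [-0.53996311 -0.1091252  -0.83458464] 0.99603515625
top 432.41272711383743 320.0240386425918 199.32771058778738 [ 190.31347031  -55.55833451 1731.91875439] [ 2.11286171e-01 -1.72931803e-04 -9.77424229e-01] 0.99623828125
[271.7380007  589.77557076 203.25862254] [-1.38554591e-04  2.14156753e-01  9.76798885e-01 -8.97244660e-04] 85.3023206444328 18.700000000000003 [-0.15406372 -0.47314373  0.81519369] 0.1
[[-0.908  0.418 -0.001]
 [ 0.418  0.908 -0.002]
 [-0.    -0.002 -1.   ]]
```

View pics/scene0.png

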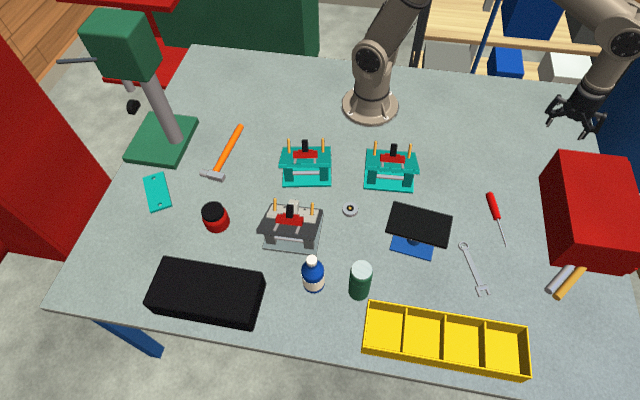

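View pics/top0.png

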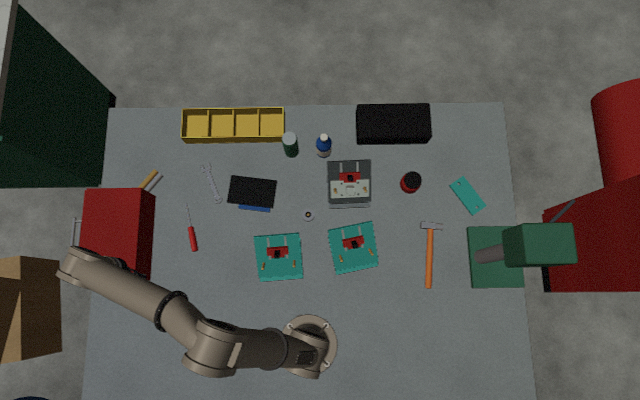

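```bash
python3 - <<'E'
from h import *
a=cv2.imread('pics/scene0.png')[185:265,245:465]; b=cv2.imread('pics/top0.png')[150:215,215:395]
a=cv2.resize(a,(770,280),interpolation=cv2.INTER_CUBIC); b=cv2.resize(b,(770,278),interpolation=cv2.INTER_CUBIC)
cv2.imwrite('pics/crop.png',np.vstack([a,b]))
for n,(r0,r1,c0,c1) in (('scene',(190,260,250,335)),('top',(155,212,322,376))):
    D=np.load(f'{n}0.npy');P=cloud(n,D);hsv=cv2.cvtColor(cv2.imread(f'pics/{n}0.png'),cv2.COLOR_BGR2HSV)
    sub=(slice(r0,r1),slice(c0,c1)); H,S,V=[hsv[sub][...,i].astype(int) for i in range(3)]; Q=P[sub]
    for nm,m in (('red',((H<8)|(H>172))&(S>150)&(V>70)),('brass',(H>12)&(H<32)&(S>110)),('alu',(S<60)&(V>130)&(Q[...,2]>60)),('dark',(V<40)&(Q[...,2]>40))):
        k,l,st,ce=cv2.connectedComponentsWithStats(m.astype(np.uint8))
        for i in range(1,k):
            if st[i,4]>=5:
                q=Q[l==i]; print(n,nm,st[i,4],'px',(ce[i]+[c0,r0]).round(1),'med',np.median(q,0).round(0),'min',q.min(0).round(0),'max',q.max(0).round(0))
    # stand
    m=(hsv[...,2]<45)&(P[...,2]>60)&(P[...,2]<150); r=(190,250,370,465) if n=='scene' else (165,215,215,285)
    mm=np.zeros_like(m);mm[r[0]:r[1],r[2]:r[3]]=m[r[0]:r[1],r[2]:r[3]]
    c=max(cv2.findContours(mm.astype(np.uint8),cv2.RETR_EXTERNAL,cv2.CHAIN_APPROX_NONE)[0],key=cv2.contourArea)
    z=np.median(P[mm][:,2]); print(n,'stand z',z,cv2.contourArea(c))
    X=np.array([onz(n,*p,z)[:2] for p in c[:,0]],np.float32); print(cv2.minAreaRect(X))
    q=P[mm]; print('top fit',q.mean(0).round(1),np.percentile(q[:,2],[5,50,95]).round(1))
E
```

```text
scene red 245 px [289.1 219.7] med [ 639. -164.  118.] min [ 611. -208.  107.] max [1215.   58. 1147.]
scene brass 38 px [274.4 204.1] med [ 580. -227.  101.] min [ 568. -232.   82.] max [ 592. -222.  120.]
scene brass 37 px [311.8 208.6] med [ 576. -111.  104.] min [ 567. -116.   85.] max [1215.   58. 1147.]
scene alu 307 px [303.9 211.5] med [ 585. -132.   93.] min [ 552. -183.   64.] max [1215.   58. 1147.]
scene alu 163 px [275.4 211. ] med [ 597. -221.   89.] min [ 558. -253.   66.] max [ 627. -191.  105.]
scene alu 24 px [275.7 226.5] med [ 667. -199.  123.] min [ 649. -204.  110.] max [ 685. -194.  132.]
scene alu 23 px [297.3 229.5] med [ 665. -135.  123.] min [ 650. -139.  114.] max [ 681. -131.  131.]
scene alu 51 px [311.1 257. ] med [767. -72. 170.] min [758. -85. 166.] max [776. -58. 173.]
scene dark 78 px [289.1 211.1] med [ 621. -168.  142.] min [ 607. -177.  125.] max [ 633. -159.  159.]
scene stand z 113.38852143881394 1887.0
((581.5138549804688, 208.81434631347656), (175.5245361328125, 111.2921371459961), 81.99140167236328)
top fit [583.5 209.7 113.1] [109.2 113.4 1
[... 197 characters left out ...]
11.  120.]
top brass 8 px [364.8 189. ] med [ 580. -229.  104.] min [ 568. -233.   87.] max [ 592. -228.  121.]
top alu 444 px [348.7 188.7] med [ 586. -166.   87.] min [ 190. -242.   61.] max [ 619.  -56. 1732.]
top dark 5 px [357. 160.] med [ 691. -201.  126.] min [ 691. -209.  123.] max [ 692. -194.  127.]
top dark 6 px [334.5 161. ] med [ 688. -114.  128.] min [ 687. -124.  117.] max [ 691. -104.  131.]
top dark 26 px [349.8 177.6] med [ 612. -170.  151.] min [ 604. -178.  129.] max [ 631. -162.  161.]
top stand z 112.37903385054906 1187.5
((577.6541137695312, 207.03463745117188), (176.37359619140625, 108.70996856689453), 81.95482635498047)
top fit [577.2 207.  112.4] [106.3 112.4 118.7]
```

View pics/crop.png

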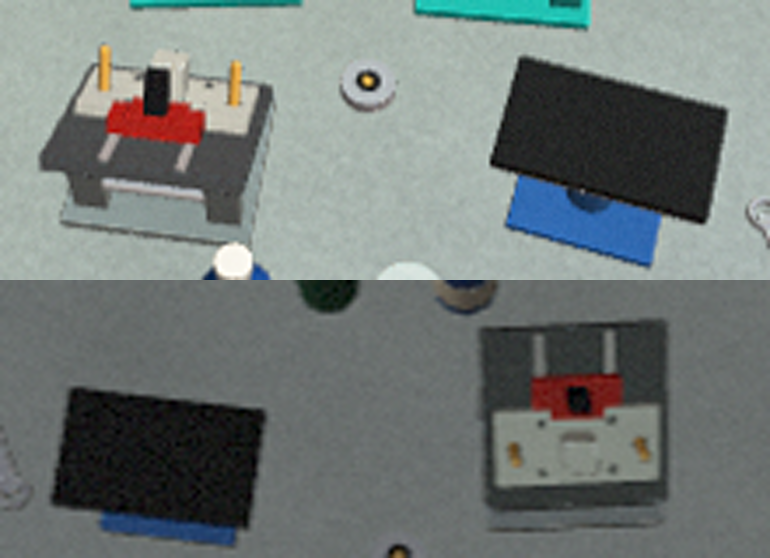

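```bash
python3 - <<'E'
from h import *
psi=np.radians(2.); o=np.array([602,-170,75.])
c30,s30=np.cos(np.pi/6),.5
def frame(psi):
    Rz=Ro.from_euler('z',psi).as_matrix(); return Rz@np.array([[c30,0,-s30],[0,1,0],[s30,0,c30]])
data={}
for n in('scene','top'):
    D=np.load(f'{n}0.npy');data[n]=(D,cloud(n,D),cv2.cvtColor(cv2.imread(f'pics/{n}0.png'),cv2.COLOR_BGR2HSV))
for it in range(3):
    F=frame(psi)
    for n in('top','scene'):
        D,P,h=data[n]; L=(P-o)@F
        inb=(abs(L[...,0]-25)<110)&(abs(L[...,1])<110)&(L[...,2]>-7)&(L[...,2]<60)&(P[...,2]>30)&(D>0)
        c=max(cv2.findContours(inb.astype(np.uint8),cv2.RETR_EXTERNAL,cv2.CHAIN_APPROX_NONE)[0],key=cv2.contourArea)
        X=[]
        for p in c[:,0]:
            a,d=ray(n,*p); X.append(((a+d*((o-a)@F[:,2])/(d@F[:,2])-o)@F)[:2])
        r=cv2.minAreaRect(np.array(X,np.float32)); print(it,n,'face rect',np.round(r[0],1),np.round(r[1],1),round(r[2],2))
        if n=='top': best=r
    ang=best[2] if best[2]<45 else best[2]-90
    # local (x,y) rotation about normal -> yaw approx
    psi+=np.radians(ang)*c30; o=o+F@np.array([best[0][0]-25,best[0][1],0])
F=frame(psi);print('nest',o.round(1),np.degrees(psi).round(2))
for n in('top','scene'):
    D,P,h=data[n];L=(P-o)@F; H,S,V=[h[...,i].astype(int) for i in range(3)]
    near=(abs(L[...,0])<60)&(abs(L[...,1])<90)&(D>0)
    m=near&(S<60)&(V>110)&(L[...,2]>4)&(L[...,2]<16);print(n,'plate top z',np.median(L[m][:,2]).round(1),'y',np.percentile(L[m][:,1],[1,99]).round(1),'x',np.percentile(L[m][:,0],[1,99]).round(1))
    m=near&(S<60)&(V>90)&(L[...,2]>38)&(L[...,2]<54);print(n,'lug top',np.median(L[m],0).round(1),m.sum())
    m=near&(V<45)&(L[...,2]>50);print(n,'post top',np.median(L[m],0).round(1),L[m].min(0).round(1),L[m].max(0).round(1))
    for sgn in(1,-1):
        m=near&(H>12)&(H<32)&(S>110)&(L[...,1]*sgn>45)&(L[...,2]>8); q=L[m]; b=np.polyfit(q[:,2],q[:,0],1); print(n,'pin',sgn,m.sum(),'lean deg',np.degrees(np.arctan(b[0])).round(1),'x0',b[1].round(1),'y',np.median(q[:,1]).round(1),'ztop',q[:,2].max().round(1))
    m=near&((H<8)|(H>172))&(S>150)&(V>60)&(L[...,2]<30);print(n,'red',L[m].min(0).round(1),L[m].max(0).round(1))
E
```

```text
0 top face rect [17.1 -3.5] [170.6 172.8] 89.86
0 scene face rect [-5.2  0.8] [173.5 235.9] 89.89
1 top face rect [24.9  0.1] [170.4 172.9] 89.9
1 scene face rect [2.7 4.3] [173.4 235.9] 89.99
2 top face rect [25.  0.] [170.4 172.9] 89.98
2 scene face rect [2.8 4.2] [235.8 173.4] 0.07
nest [ 595.2 -173.6   71. ] 1.78
top plate top z 12.5 y [-71.2  74.6] x [-35.   32.8]
top lug top [ 3.5  2.1 48.6] 58
top post top [52.4  1.3 63.9] [47.2 -5.3 57.1] [59.8 10.8 70.9]
top pin 1 9 lean deg -2.9 x0 3.9 y 60.5 ztop 55.9
top pin -1 8 lean deg -2.3 x0 3.7 y -54.9 ztop 57.4
top red [ 33.5 -35.6  -0.9] [59.2 41.4 29.4]
scene plate top z 14.6 y [-77.7  79.8] x [-58.5  39. ]
scene lug top [ 6.8 10.5 51.2] 70
scene post top [57.3  5.6 60.4] [50.6 -2.7 51. ] [59.9 13.6 66.4]
scene pin 1 36 lean deg -1.2 x0 2.5 y 63.5 ztop 55.3
scene pin -1 38 lean deg -0.9 x0 1.7 y -53.3 ztop 55.6
scene red [ 33.6 -36.2  10.8] [59.9 44.8 29.9]
```

```bash
python3 -m handwheel '[[[0.085,0,0,-0.02,-0.1156],[0.085,0,0,-0.02,-0.1156],[0.085,0,0,-0.02,-0.1156],[0.085,0,0,-0.01,-0.1156]]]' 60
for i in 1; do :; done
python3 -m handwheel '[[[0.085,-0.0155,-0.037,0,0],[0.085,-0.0155,-0.037,0,0],[0.085,-0.0155,-0.037,0,0],[0.085,-0.0155,-0.037,0,0],[0.085,-0.0155,-0.037,0,0]]]'
python3 -m handwheel '[[[0.085,-0.0155,-0.037,0,0],[0.085,-0.0155,-0.037,0,0],[0.085,-0.0155,-0.037,0,0],[0.085,-0.0155,-0.037,0,0],[0.085,-0.0155,-0.037,0,0]]]'
```

```text
time_s: 0.43
ee_pos: [272.3, 591.1, 276.5]
tool_rot: [0.001, -0.018, 1.0, 0.001]
wrist_force: [0.9, 0.7, 0.5]
opening: 85.1
time_s: 0.85
ee_pos: [355.5, 405.7, 273.8]
tool_rot: [-0.0, -0.015, 1.0, -0.0]
wrist_force: [1.0, 0.3, 0.1]
opening: 85.4
time_s: 1.27
ee_pos: [438.4, 223.2, 274.0]
tool_rot: [-0.0, -0.015, 1.0, 0.0]
wrist_force: [0.9, 1.0, 0.9]
opening: 85.3
```

```bash
python3 -m handwheel '[[[0.085,-0.0154,-0.0363,0,0],[0.085,-0.0154,-0.0363,0,0],[0.085,-0.0154,-0.0363,0,0],[0.085,-0.0154,-0.0363,0,0],[0.085,-0.0154,-0.0363,0,0]]]'
python3 -m handwheel '[[[0.085,-0.0154,-0.0363,0,0],[0.085,-0.0154,-0.0363,0,0],[0.085,-0.0154,-0.0363,0,0],[0.085,-0.0154,-0.0363,0,0],[0.085,-0.0154,-0.0363,0,0]]]'
python3 -m handwheel '[[[0.06,-0.015,-0.036,0,0],[0.06,0,0,0.02,0],[0.06,0,0,0.02,0],[0.06,0,0,0.01,0],[0.06,0,0,0,0]]]'
python3 - <<'E'
from h import *
for n in('scene','top'):
    im,D=arm.camera(n); cv2.imwrite(f'pics/{n}1.png',im[:,:,::-1])
    s=arm.get_state()
a=cv2.imread('pics/scene1.png')[165:265,235:355]; b=cv2.imread('pics/top1.png')[140:220,300:400]
cv2.imwrite('pics/c1.png',np.hstack([cv2.resize(a,(396,330),interpolation=2),cv2.resize(b,(400,330),interpolation=2)]))
E
```

```text
time_s: 1.68
ee_pos: [520.9, 44.3, 274.0]
tool_rot: [-0.0, -0.015, 1.0, 0.0]
wrist_force: [0.9, 1.0, -0.2]
opening: 85.0
time_s: 2.1
ee_pos: [603.6, -134.3, 273.8]
tool_rot: [-0.0, -0.016, 1.0, 0.0]
wrist_force: [0.6, 0.3, 0.3]
opening: 85.2
time_s: 2.52
ee_pos: [617.5, -167.2, 220.8]
tool_rot: [-0.003, -0.016, 1.0, 0.001]
wrist_force: [-1.1, 1.1, -0.3]
opening: 60.1
```

View pics/c1.png

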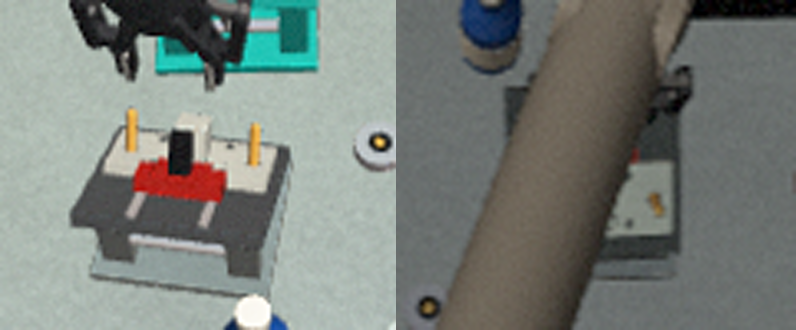

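```bash
python3 -m handwheel '[[[0.06,-0.001,-0.003,0.02,0],[0.06,0,0,0.02,0],[0.06,0,0,0.02,0],[0.06,0,0,0.02,0],[0.06,0,0,0,0]]]'
python3 -m handwheel '[[[0.06,0,0,0.014,0],[0.045,0,0,0,0],[0.035,0,0,0,0],[0.028,0,0,0,0],[0.024,0,0,0,0]]]' 40
python3 -m handwheel '[[[0.022,0,0,0,0],[0.018,0,0,0,0],[0.018,0,0,0,0],[0.018,0,0,0,0]]]' 30
```

```text
time_s: 3.03
ee_pos: [618.8, -169.7, 141.7]
tool_rot: [-0.002, -0.016, 1.0, 0.001]
wrist_force: [-1.2, 0.5, -0.9]
opening: 60.2
time_s: 3.45
ee_pos: [621.5, -171.5, 131.9]
tool_rot: [0.001, -0.015, 1.0, -0.0]
wrist_force: [-0.4, 0.7, 1.0]
opening: 23.8
time_s: 3.78
ee_pos: [620.8, -171.3, 130.5]
tool_rot: [0.0, -0.015, 1.0, -0.0]
wrist_force: [0.4, -0.0, 1.1]
opening: 18.3
```

```bash
python3 - <<'E'
from h import *
im,D=arm.camera('scene'); 
s=arm.get_state(); print(s['ee_pos'],s['opening'],s['wrist_force'])
cv2.imwrite('pics/c2.png',cv2.resize(im[165:265,235:355,::-1],(720,600),interpolation=2))
E
```

```text
[ 620.73319758 -171.37824245  130.43450791] 18.193286058493506 [0.31835378 0.6072817  0.69375354]
```

View pics/c2.png

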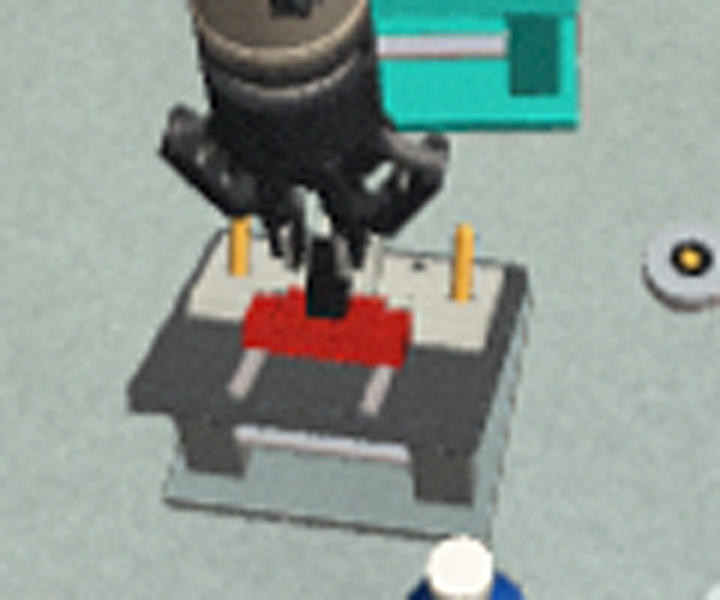

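```bash
python3 -m handwheel '[[[0.010,0,0,0,0],[0.010,0,0,0,0],[0.010,0,0,0,0]]]' 40
```

```text
time_s: 4.08
ee_pos: [620.9, -171.3, 130.6]
tool_rot: [0.0, -0.015, 1.0, 0.0]
wrist_force: [-0.8, 1.1, 2.9]
opening: 9.9
```

```bash
python3 - <<'E'
from h import *
for u,v in((289.5,205),(289.5,211),(289.5,217)):
    for z in (125,139,153): print(u,v,onz('scene',u,v,z).round(1))
s=arm.get_state(); print(pix('scene',s['ee_pos']),pix('scene',[630,-170,139]))
im,D=arm.camera('scene');P=cloud('scene',D)
for v in range(196,222,2): print(v,P[v,285:296:2].round(0).astype(int).tolist(),im[v,289])
E
```

```text
289.5 205 [ 590.1 -175.2  125. ]
289.5 205 [ 598.7 -172.   139. ]
289.5 205 [ 607.2 -168.8  153. ]
289.5 211 [ 610.7 -170.4  125. ]
289.5 211 [ 619.  -167.3  139. ]
289.5 211 [ 627.3 -164.2  153. ]
289.5 217 [ 630.9 -165.7  125. ]
289.5 217 [ 638.9 -162.7  139. ]
289.5 217 [ 646.9 -159.6  153. ]
(np.float64(288.26569496097085), np.float64(212.8445494734299)) (np.float64(287.7367291984738), np.float64(214.03569327062257))
196 [[612, -176, 205], [635, -161, 243], [638, -155, 248], [637, -150, 248], [619, -150, 221], [613, -147, 214]] [29 22 28]
198 [[618, -175, 204], [487, -219, -1], [635, -157, 234], [635, -151, 235], [619, -151, 212], [620, -145, 215]] [26 25 30]
200 [[618, -176, 194], [496, -216, 1], [637, -157, 227], [636, -152, 227], [626, -150, 212], [625, -144, 212]] [24 25 30]
202 [[624, -174, 193], [609, -174, 170], [632, -160, 209], [631, -154, 209], [628, -149, 206], [630, -143, 210]] [14 19 21]
204 [[628, -174, 189], [611, -174, 163], [631, -161, 197], [630, -156, 197], [624, -152, 189], [582, -161, 121]] [114 110 105]
206 [[629, -174, 180], [614, -174, 156], [630, -162, 18
[... 239 characters left out ...]
-168, 147], [630, -158, 164], [612, -159, 135], [591, -160, 102]] [36 34 37]
212 [[596, -191, 90], [624, -174, 139], [623, -168, 139], [623, -162, 142], [614, -159, 128], [595, -159, 97]] [24 26 27]
214 [[616, -184, 113], [629, -173, 137], [627, -167, 135], [627, -161, 137], [618, -158, 123], [610, -155, 111]] [26 28 25]
216 [[626, -181, 119], [629, -174, 126], [630, -167, 128], [630, -161, 131], [621, -158, 117], [619, -152, 116]] [22 29 27]
218 [[635, -179, 122], [635, -172, 124], [635, -166, 127], [633, -161, 125], [632, -155, 124], [628, -150, 120]] [158  30  24]
220 [[641, -177, 122], [641, -171, 122], [640, -165, 122], [639, -160, 123], [639, -154, 124], [639, -147, 127]] [172  29  25]
```

```bash
python3 - <<'E'
from h import *
im,D=arm.camera('scene'); 
cv2.imwrite('pics/c3.png',cv2.resize(im[170:235,255:325,::-1],(640,594),interpolation=2))
P=cloud('scene',D)
for v in range(186,222,3): print(v,P[v,277:305:3].round(0).astype(int).tolist())
E
```

```text
186 [[656, -176, 314], [656, -168, 316], [655, -160, 317], [653, -153, 316], [650, -146, 313], [644, -141, 306], [635, -136, 295], [623, -132, 279], [432, -182, 1], [433, -171, 6]]
189 [[655, -178, 300], [655, -170, 302], [656, -161, 305], [653, -155, 302], [648, -148, 296], [646, -141, 295], [628, -139, 272], [627, -131, 272], [618, -126, 260], [615, -118, 258]]
192 [[640, -186, 262], [656, -171, 289], [656, -163, 291], [654, -155, 290], [637, -154, 266], [629, -148, 255], [627, -140, 255], [627, -132, 257], [623, -125, 254], [623, -117, 255]]
195 [[617, -197, 212], [636, -181, 244], [632, -174, 240], [629, -166, 237], [639, -154, 254], [630, -149, 244], [473, -194, 2], [611, -138, 219], [628, -124, 247], [629, -116, 250]]
198 [[626, -195, 210], [638, -181, 231], [631, -175, 223], [611, -175, 194], [636, -157, 235], [632, -149, 231], [620, -145, 215], [617, -138, 212], [630, -125, 234], [628, -117, 234]]
201 [[508, -248, 4], [629, -186, 203], [631, -177, 207], [615, -175, 184], [631, -160, 212], [631, -151, 214], [626, -144, 209], [629, -134, 216], [631, -125, 221], [490, -159, 0]]

[... 384 characters left out ...]
9, -209, 85], [584, -201, 80], [621, -177, 146], [619, -168, 144], [620, -159, 148], [592, -159, 105], [579, -154, 85], [572, -147, 77], [570, -138, 75]]
213 [[606, -213, 95], [607, -203, 98], [613, -191, 111], [626, -176, 137], [623, -168, 134], [624, -159, 137], [598, -159, 97], [591, -152, 87], [586, -144, 82], [585, -134, 82]]
216 [[632, -204, 121], [629, -195, 119], [628, -186, 121], [631, -176, 128], [628, -168, 125], [629, -158, 129], [620, -152, 116], [618, -144, 115], [614, -136, 111], [603, -130, 96]]
219 [[643, -201, 123], [642, -192, 124], [640, -183, 123], [642, -173, 130], [637, -166, 124], [638, -156, 127], [634, -149, 123], [634, -140, 126], [630, -131, 123], [615, -127, 98]]
```

View pics/c3.png

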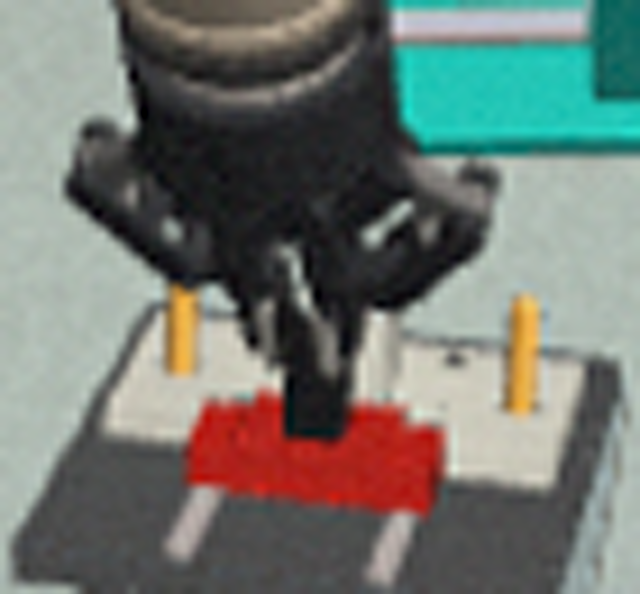

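```bash
python3 - <<'E'
from h import *
for n in('scene','top'):
    P=cloud(n,np.load(f'{n}0.npy')).reshape(-1,3)
    m=(np.hypot(P[:,0]-272,P[:,1]-590)<75)&(P[:,2]>60)&(P[:,2]<400);q=P[m]
    print(n,m.sum(),np.percentile(q[:,2],[0,1,3,6,10,20]).round(0)); print(q[np.argsort(q[:,2])[:6]].round(0).tolist())
im,D=arm.camera('top');P=cloud('top',D).reshape(-1,3);m=(abs(P[:,0]-621)<40)&(abs(P[:,1]+171)<60)&(P[:,2]>125);print(P[m][np.argsort(P[m][:,2])[:10]].round(0).tolist())
im,D=arm.camera('scene');P=cloud('scene',D)
for u in range(280,296): print(u,P[203:216,u,2].round(0).astype(int).tolist(),P[203:216,u,0].round(0).astype(int).tolist())
s=arm.get_state();print(s['joints'],s['ee_pos'])
E
```

```text
scene 1995 [ 60.  67.  78.  95. 115. 150.]
[[293.0, 623.0, 60.0], [298.0, 622.0, 61.0], [318.0, 623.0, 61.0], [277.0, 624.0, 62.0], [339.0, 624.0, 62.0], [302.0, 624.0, 62.0]]
top 410 [ 61.  62.  67.  74.  82. 102.]
[[331.0, 617.0, 61.0], [316.0, 620.0, 61.0], [324.0, 616.0, 61.0], [320.0, 620.0, 61.0], [301.0, 618.0, 62.0], [339.0, 617.0, 63.0]]
[[608.0, -207.0, 210.0], [611.0, -210.0, 211.0], [611.0, -206.0, 213.0], [610.0, -213.0, 216.0], [616.0, -209.0, 221.0], [612.0, -217.0, 222.0], [611.0, -223.0, 225.0], [611.0, -209.0, 226.0], [610.0, -220.0, 227.0], [614.0, -212.0, 228.0]]
280 [-1, 47, 69, 70, 73, 80, 80, 81, 86, 89, 96, 112, 118] [511, 544, 561, 565, 571, 579, 582, 586, 593, 598, 606, 618, 625]
281 [191, 183, 179, 73, 75, 77, 80, 85, 84, 93, 94, 114, 118] [628, 627, 627, 566, 572, 576, 581, 588, 591, 600, 604, 619, 625]
282 [197, 187, 180, 169, 171, 76, 80, 82, 89, 91, 90, 113, 113] [632, 628, 627, 624, 628, 575, 581, 585, 593, 598, 601, 618, 621]
283 [198, 190, 186, 180, 166, 73, 81, 85, 90, 109, 109, 112, 120] [631, 630, 631, 630, 625, 572, 581, 587, 593, 608, 611, 617, 
[... 1056 characters left out ...]
 631, 621, 623, 623, 628, 629]
292 [203, 199, 187, 179, 177, 170, 163, 144, 142, 141, 137, 134, 129] [630, 631, 627, 625, 627, 626, 625, 618, 620, 622, 623, 625, 625]
293 [198, 190, 183, 178, 177, 168, 165, 136, 131, 131, 128, 122, 119] [626, 625, 624, 624, 627, 625, 626, 612, 613, 616, 617, 617, 619]
294 [184, 182, 176, 173, 171, 104, 106, 105, 97, 97, 93, 110, 113] [618, 619, 619, 620, 622, 586, 590, 593, 592, 595, 596, 610, 615]
295 [122, 118, 120, 114, 112, 108, 105, 104, 102, 99, 96, 108, 109] [578, 579, 584, 584, 586, 588, 589, 592, 594, 596, 597, 608, 612]
[-0.14007763  0.48840709  0.47356192  1.64339383 -0.24691736  1.06892528
  2.00685038] [ 620.81374977 -171.31415505  130.5453106 ]
```

```bash
python3 -m handwheel '[[[0.03,0,0,-0.01,0],[0.05,0.006,0.0015,-0.005,0],[0.055,0,0,0,0],[0.055,0,0,0.008,0],[0.055,0,0,0.007,0]]]'
python3 -m handwheel '[[[0.055,0,0,0.005,0],[0.055,0,0,0.005,0],[0.055,0,0,0.005,0],[0.055,0,0,0.005,0],[0.055,0,0,0,0]]]'
python3 - <<'E'
from h import *
im,D=arm.camera('scene');P=cloud('scene',D)
for u in range(276,300): print(u,P[203:222,u,2].round(0).astype(int).tolist(),P[205:219:2,u,0].round(0).astype(int).tolist())
E
```

```text
time_s: 4.7
ee_pos: [614.4, -169.9, 129.8]
tool_rot: [0.0, -0.015, 1.0, 0.0]
wrist_force: [-0.9, 0.2, 0.1]
opening: 54.9
time_s: 5.12
ee_pos: [613.6, -169.7, 108.6]
tool_rot: [-0.001, -0.015, 1.0, 0.0]
wrist_force: [-0.1, 0.7, 0.9]
opening: 54.8
276 [183, 166, 162, 156, 151, 90, 86, 80, 91, 91, 94, 96, 98, 124, 128, 120, 117, 118, 118] [620, 619, 588, 598, 607, 616, 639]
277 [184, 176, 169, 166, 152, 153, 84, 84, 88, 90, 93, 116, 115, 124, 122, 127, 120, 116, 117] [623, 620, 586, 596, 605, 625, 636]
278 [176, 179, 170, 166, 162, 152, 147, 85, 92, 88, 95, 112, 120, 124, 123, 120, 123, 119, 115] [623, 625, 623, 597, 606, 627, 635]
279 [176, 175, 169, 163, 160, 157, 151, 145, 88, 90, 92, 114, 119, 120, 121, 128, 122, 121, 115] [622, 623, 625, 594, 603, 626, 634]
280 [159, 160, 156, 156, 148, 148, 149, 143, 88, 90, 98, 113, 115, 119, 119, 125, 123, 118, 119] [614, 616, 623, 594, 606, 623, 632]
281 [153, 151, 150, 141, 75, 74, 83, 85, 90, 89, 96, 117, 120, 119, 122, 124, 121, 117, 115] [610, 571, 583, 594, 605, 625, 634]
282 [3, 48, 70, 74, 75, 76, 79, 81, 84, 86, 93, 115, 119, 115, 121, 
[... 1615 characters left out ...]
84, 587, 591, 594, 598, 613, 624]
295 [202, 118, 119, 117, 113, 110, 107, 102, 97, 99, 95, 110, 114, 111, 120, 118, 126, 124, 124] [584, 587, 591, 591, 597, 615, 625]
296 [125, 122, 121, 115, 111, 110, 108, 103, 102, 96, 94, 109, 115, 117, 120, 120, 128, 128, 123] [585, 585, 591, 594, 596, 615, 625]
297 [195, 189, 119, 114, 108, 105, 104, 100, 95, 94, 90, 108, 114, 119, 118, 122, 120, 128, 122] [583, 583, 587, 589, 593, 614, 623]
298 [197, 191, 185, 174, 175, 168, 162, 86, 83, 85, 88, 110, 111, 113, 116, 120, 125, 124, 122] [623, 623, 622, 581, 592, 611, 622]
299 [197, 192, 189, 180, 174, 169, 164, 158, 151, 151, 87, 107, 102, 115, 118, 118, 122, 125, 124] [625, 622, 623, 621, 590, 606, 622]
```

```bash
python3 -m handwheel '[[[0.045,0,0,0.005,0],[0.04,0,0,0.004,0],[0.03,0,0,0,0],[0.026,0,0,0,0],[0.023,0,0,0,0]]]' 30
python3 -m handwheel '[[[0.014,0,0,0,0],[0.010,0,0,0,0],[0.010,0,0,0,0],[0.010,0,0,0,0]]]' 40
```

```text
time_s: 5.58
ee_pos: [614.6, -170.0, 101.3]
tool_rot: [0.0, -0.015, 1.0, 0.0]
wrist_force: [0.7, -0.0, 0.1]
opening: 22.8
time_s: 5.92
ee_pos: [614.6, -170.8, 101.6]
tool_rot: [0.0, -0.015, 1.0, -0.0]
wrist_force: [0.1, -2.7, 0.1]
opening: 19.2
```

```bash
python3 -m handwheel '[[[0.01,-0.00433,0,-0.0025,0],[0.01,-0.00433,0,-0.0025,0],[0.01,-0.00433,0,-0.0025,0],[0.01,-0.00433,0,-0.0025,0]]]' 50
python3 -m handwheel '[[[0.01,-0.00433,0,-0.0025,0],[0.01,-0.00433,0,-0.0025,0],[0.01,-0.0026,0,-0.0015,0],[0.01,0,0,0,0]]]'
python3 -m handwheel '[[[0.01,-0.0026,0,-0.0015,0],[0.01,0,0,0,0]]]'
```

```text
time_s: 6.25
ee_pos: [628.0, -170.4, 109.5]
tool_rot: [-0.004, -0.015, 1.0, 0.0]
wrist_force: [-5.4, -2.4, -2.5]
opening: 19.5
time_s: 6.58
ee_pos: [640.3, -170.0, 116.6]
tool_rot: [-0.003, -0.015, 1.0, -0.0]
wrist_force: [-5.0, -2.6, -0.1]
opening: 19.2
time_s: 6.75
ee_pos: [642.6, -169.9, 117.9]
tool_rot: [-0.003, -0.015, 1.0, 0.0]
wrist_force: [-5.5, -3.5, 0.4]
opening: 19.5
```

```bash
for k in 1; do python3 -m handwheel '[[[0.01,-0.0026,0,-0.0015,0],[0.01,0,0,0,0]]]'; done
python3 -m handwheel '[[[0.01,-0.0017,0,-0.001,0],[0.01,0,0,0,0]]]'
python3 -m handwheel '[[[0.01,-0.0013,0,-0.0007,0],[0.01,0,0,0,0]]]'
python3 -m handwheel '[[[0.01,-0.0013,0,-0.0007,0],[0.01,0,0,0,0]]]'
```

```text
time_s: 6.92
ee_pos: [645.1, -169.8, 119.4]
tool_rot: [-0.004, -0.015, 1.0, 0.0]
wrist_force: [-6.1, -2.6, -1.6]
opening: 19.1
time_s: 7.08
ee_pos: [646.6, -169.8, 120.3]
tool_rot: [-0.004, -0.015, 1.0, 0.0]
wrist_force: [-5.9, -2.5, -1.4]
opening: 18.9
time_s: 7.25
ee_pos: [647.8, -169.7, 120.9]
tool_rot: [-0.004, -0.015, 1.0, 0.0]
wrist_force: [-6.6, -2.1, -0.8]
opening: 19.2
time_s: 7.42
ee_pos: [648.7, -169.7, 121.5]
tool_rot: [-0.004, -0.015, 1.0, 0.0]
wrist_force: [-6.0, -3.0, -2.3]
opening: 19.1
```

```bash

python3 -m handwheel '[[[0.01,-0.0013,0,-0.0007,0],[0.01,0,0,0,0]]]'
python3 -m handwheel '[[[0.01,-0.0013,0,-0.0007,0],[0.01,0,0,0,0]]]'
python3 -m handwheel '[[[0.01,-0.0013,0,-0.0007,0],[0.01,0,0,0,0],[0.01,0,0,0,0]]]'
```

```text
time_s: 7.58
ee_pos: [648.6, -169.7, 121.5]
tool_rot: [-0.006, -0.015, 1.0, 0.0]
wrist_force: [-9.6, -2.3, -1.6]
opening: 19.1
time_s: 7.75
ee_pos: [648.6, -169.7, 121.5]
tool_rot: [-0.007, -0.014, 1.0, 0.001]
wrist_force: [-10.4, -3.3, -2.8]
opening: 18.6
time_s: 8.0
ee_pos: [648.5, -169.7, 121.6]
tool_rot: [-0.009, -0.014, 1.0, 0.001]
wrist_force: [-11.8, -1.2, -3.5]
opening: 18.9
```

```bash

python3 -m handwheel '[[[0.03,0.002,0,0.001,0],[0.04,0,0,0,0],[0.05,0,0,0,0],[0.05,0,0,-0.03,0],[0.05,0,0,-0.03,0]]]'
python3 -m handwheel '[[[0.05,0.02,0,-0.005,0],[0.05,0.02,0,0,0],[0.05,0.02,0,0,0],[0.05,0.01,0.001,0,0],[0.05,0,0,0,0]]]'
python3 - <<'E'
from h import *
im,D=arm.camera('scene');P=cloud('scene',D);np.save('s2.npy',D);cv2.imwrite('pics/s2.png',im[:,:,::-1])
cv2.imwrite('pics/c4.png',cv2.resize(im[165:250,245:335,::-1],(635,600),interpolation=2))
h=cv2.cvtColor(im,cv2.COLOR_RGB2HSV)
o=np.array([594,-170.5,75]);psi=np.radians(1.8);Rz=Ro.from_euler('z',psi).as_matrix();F=Rz@np.array([[.866,0,-.5],[0,1,0],[.5,0,.866]])
L=(P-o)@F
print('lug z local/x/y'); 
m=(abs(L[...,0])<30)&(abs(L[...,1])<25)&(L[...,2]>15)&(L[...,2]<60)&(h[...,2]>90)&(h[...,1]<70)
v,u=np.where(m);print(m.sum(),u.min(),u.max(),v.min(),v.max())
q=L[m];hi=q[:,2]>42;print('top',np.median(q[hi],0).round(1),np.percentile(q[hi],[5,95],0).round(1),'face',np.median(q[~hi],0).round(1),np.percentile(q[~hi],[5,95],0).round(1))
# fingertips
for u in range(262,312,2):
    c=L[...,0]*0; col=P[:,u]; dark=(h[:,u,2]<80)&(abs(col[:,0]-580)<50)&(abs(col[:,1]+170)<60)&(col[:,2]>130)
    if dark.any(): vv=np.where(dark)[0].max(); print(u,vv,col[vv].round(0))
E
```

```text
time_s: 8.42
ee_pos: [654.1, -167.1, 183.5]
tool_rot: [-0.001, -0.016, 1.0, 0.001]
wrist_force: [0.2, 0.7, 0.6]
opening: 50.2
time_s: 8.83
ee_pos: [583.5, -169.8, 190.1]
tool_rot: [0.0, -0.015, 1.0, 0.0]
wrist_force: [-0.5, -0.4, 0.3]
opening: 49.9
lug z local/x/y
137 288 298 199 213
top [ 4.9  1.9 47.2] [[-13.6 -11.1  43.3]
 [ 14.5  15.8  49.2]] face [12.   5.6 30.1] [[ -5.  -10.2  16.7]
 [ 15.9  16.5  40.6]]
262 162 [ 595. -230.  324.]
264 169 [ 597. -228.  297.]
266 172 [ 595. -225.  283.]
268 175 [ 597. -220.  273.]
270 176 [ 594. -216.  266.]
272 175 [ 588. -213.  263.]
274 176 [ 596. -204.  271.]
276 182 [ 590. -204.  235.]
278 177 [ 593. -194.  265.]
280 185 [ 594. -193.  229.]
282 171 [ 593. -180.  294.]
284 171 [ 594. -174.  297.]
286 171 [ 591. -170.  294.]
288 172 [ 591. -165.  291.]
290 171 [ 599. -156.  308.]
292 173 [ 598. -152.  299.]
294 176 [ 597. -148.  285.]
296 177 [ 593. -144.  276.]
298 187 [ 592. -142.  228.]
300 184 [ 589. -136.  240.]
302 186 [ 589. -131.  233.]
304 179 [ 591. -123.  269.]
306 180 [ 595. -116.  272.]
308 179 [ 592. -112.  273.]
```

View pics/c4.png

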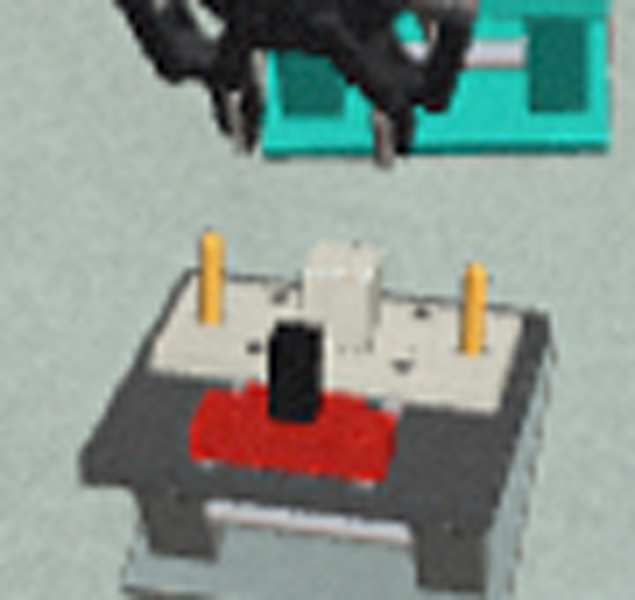

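```bash

python3 -m handwheel '[[[0.05,0.005,0,0.025,0],[0.05,0,0,0.03,0],[0.05,0,0,0.025,0],[0.05,0,0,0.015,0],[0.05,0,0,0,0]]]'
python3 -m handwheel '[[[0.05,0,0,0.006,0],[0.05,0,0,0.006,0],[0.05,0,0,0.006,0],[0.05,0,0,0.005,0],[0.05,0,0,0,0]]]'
python3 - <<'E'
from h import *
im,D=arm.camera('scene');P=cloud('scene',D)
cv2.imwrite('pics/c5.png',cv2.resize(im[165:250,245:335,::-1],(635,600),interpolation=2))
for u in list(range(276,289,2))+list(range(296,309,2)): print(u,P[190:212:2,u].round(0)[:, [0,2]].astype(int).tolist())
print(arm.get_state()['wrist_torque'])
E
```

```text
time_s: 9.3
ee_pos: [578.3, -168.3, 90.3]
tool_rot: [-0.003, -0.016, 1.0, 0.001]
wrist_force: [-0.4, -0.2, -0.1]
opening: 50.3
time_s: 9.72
ee_pos: [579.2, -169.8, 70.5]
tool_rot: [-0.0, -0.015, 1.0, 0.0]
wrist_force: [-0.6, 0.2, -0.1]
opening: 49.9
276 [[574, 170], [573, 159], [578, 155], [587, 159], [591, 155], [572, 113], [576, 108], [579, 101], [582, 95], [586, 88], [586, 77]]
278 [[459, -2], [568, 153], [577, 156], [584, 156], [585, 147], [498, -4], [508, -1], [546, 48], [569, 74], [582, 83], [591, 88]]
280 [[590, 197], [466, -3], [576, 155], [582, 154], [590, 156], [593, 150], [587, 129], [544, 48], [568, 75], [577, 78], [589, 85]]
282 [[611, 232], [590, 189], [594, 185], [596, 177], [596, 166], [591, 149], [587, 131], [587, 119], [566, 73], [576, 78], [587, 83]]
284 [[614, 237], [597, 201], [598, 193], [596, 180], [595, 167], [585, 140], [587, 133], [590, 127], [587, 109], [573, 74], [638, 172]]
286 [[615, 240], [616, 232], [595, 190], [477, -5], [488, 0], [497, 2], [570, 106], [512, 1], [563, 71], [572, 74], [637, 172]]
288 [[617, 245], [614, 230], [588, 180], [479, -1], [491
[... 349 characters left out ...]
00 [[589, 211], [589, 201], [587, 187], [582, 170], [593, 176], [591, 163], [495, -1], [505, 3], [541, 47], [560, 66], [574, 78]]
302 [[587, 209], [588, 201], [576, 173], [580, 169], [585, 166], [586, 156], [590, 151], [588, 137], [588, 126], [586, 112], [572, 77]]
304 [[587, 211], [456, 3], [567, 160], [568, 151], [575, 152], [583, 153], [587, 149], [584, 133], [1215, 1147], [582, 107], [570, 75]]
306 [[581, 204], [453, 1], [458, -4], [467, -2], [576, 155], [583, 155], [583, 144], [574, 119], [506, -3], [559, 71], [567, 72]]
308 [[581, 205], [581, 195], [586, 192], [569, 156], [588, 175], [587, 162], [591, 158], [501, 2], [509, 3], [557, 70], [566, 73]]
[-0.02339603 -0.02823336 -0.07908099]
```

View pics/c5.png

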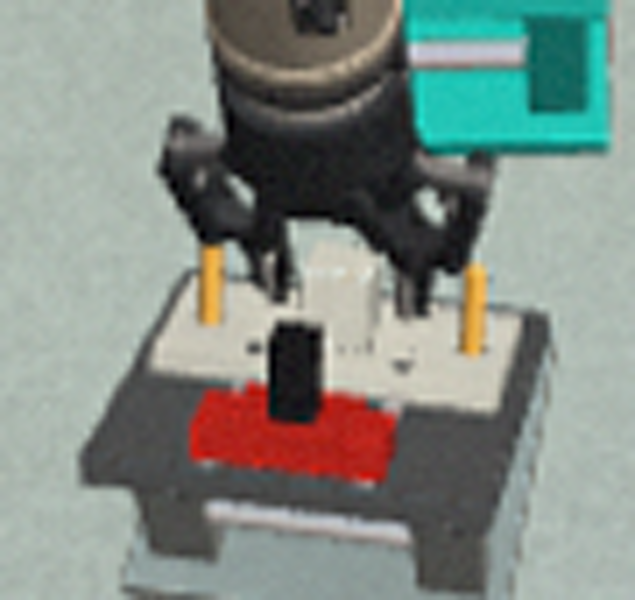

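```bash

python3 -m handwheel '[[[0.05,0,0,0.005,0],[0.045,0,0,0.004,0],[0.04,0,0,0,0],[0.036,0,0,0,0],[0.034,0,0,0,0]]]' 20
python3 -m handwheel '[[[0.032,0,0,0,0],[0.03,0,0,0,0],[0.028,0,0,0,0],[0.028,0,0,0,0]]]'
```

```text
time_s: 10.18
ee_pos: [579.5, -170.1, 62.2]
tool_rot: [0.0, -0.015, 1.0, 0.0]
wrist_force: [0.3, 0.3, 0.3]
opening: 34.3
time_s: 10.52
ee_pos: [579.2, -171.1, 62.5]
tool_rot: [-0.0, -0.015, 1.0, -0.001]
wrist_force: [-1.5, -2.1, 1.4]
opening: 29.8
```

```bash
cat > f.py <<'E'
from h import *
s=arm.get_state();p=np.array(s['ee_pos'])-[579.2,-171.1,62.5];F=np.array(s['wrist_force'])
print('t %.2f along n %.2f up-slope %.2f y %.2f | Fx_slope %.1f Fy %.1f Fn %.1f'%(s['time_s'],-.5*p[0]+.866*p[2],.866*p[0]+.5*p[2],p[1],.866*F[0]+.5*F[2],F[1],-.5*F[0]+.866*F[2]),'T',np.round(s['wrist_torque'],2),'open %.1f'%s['opening'])
E
python3 -m handwheel '[[[0.025,0,-0.001,0,0],[0.02,0,0,0,0],[0.015,0,0,0,0]]]' 60 >/dev/null; python3 f.py
python3 -m handwheel '[[[0.015,0.0005,0,-0.0009,0],[0.015,0.0005,0,-0.0009,0],[0.015,0,0,0,0]]]' >/dev/null; python3 f.py
python3 -m handwheel '[[[0.015,0.0005,0,-0.0009,0],[0.015,0.0005,0,-0.0009,0],[0.015,0,0,0,0]]]' >/dev/null; python3 f.py
python3 -m handwheel '[[[0.015,0.0005,0,-0.0009,0],[0.015,0.0005,0,-0.0009,0],[0.015,0,0,0,0]]]' >/dev/null; python3 f.py
```

```text
t 10.77 along n 0.11 up-slope 0.08 y 0.05 | Fx_slope 0.5 Fy -0.8 Fn 6.3 T [-0.33  0.66 -0.08] open 28.9
t 11.02 along n 0.86 up-slope -0.18 y 0.41 | Fx_slope -1.3 Fy -1.1 Fn -6.6 T [-0.43 -0.46 -0.1 ] open 28.9
t 11.27 along n 3.61 up-slope -0.32 y 0.32 | Fx_slope -2.6 Fy -1.2 Fn -6.7 T [-0.37 -0.21 -0.06] open 29.0
t 11.52 along n 5.97 up-slope -0.25 y 0.36 | Fx_slope -2.8 Fy -1.8 Fn -6.9 T [-0.22 -0.03 -0.02] open 29.2
```

```bash

for i in 1; do python3 -m handwheel '[[[0.015,0.001,0,-0.0017,0],[0.015,0.001,0,-0.0017,0],[0.015,0,0,0,0]]]' >/dev/null; python3 f.py; done
python3 -m handwheel '[[[0.015,0.001,0,-0.0017,0],[0.015,0.001,0,-0.0017,0],[0.015,0,0,0,0]]]' >/dev/null; python3 f.py
python3 -m handwheel '[[[0.015,0.001,0,-0.0017,0],[0.015,0,0,0,0]]]' >/dev/null; python3 f.py
```

```text
t 11.77 along n 10.17 up-slope -0.12 y 0.29 | Fx_slope -3.2 Fy -1.1 Fn -4.9 T [-0.06  0.08  0.02] open 28.8
t 12.02 along n 14.07 up-slope 0.06 y -0.00 | Fx_slope -2.5 Fy -0.5 Fn -5.7 T [0.05 0.08 0.02] open 29.3
t 12.18 along n 15.90 up-slope 0.09 y -0.10 | Fx_slope -2.8 Fy -0.1 Fn -5.3 T [-0.02  0.04 -0.01] open 28.7
```

```bash

python3 -m handwheel '[[[0.015,0.001,0,-0.0017,0],[0.015,0,0,0,0]]]' >/dev/null; python3 f.py
python3 -m handwheel '[[[0.015,0.001,0,-0.0017,0],[0.015,0,0,0,0]]]' >/dev/null; python3 f.py
python3 -m handwheel '[[[0.015,0.001,0,-0.0017,0],[0.015,0,0,0,0]]]' >/dev/null; python3 f.py
python3 -m handwheel '[[[0.015,0.001,0,-0.0017,0],[0.015,0,0,0,0]]]' >/dev/null; python3 f.py
```

```text
t 12.35 along n 17.85 up-slope 0.14 y -0.26 | Fx_slope -3.2 Fy -0.6 Fn -5.9 T [-0.01  0.07  0.05] open 29.0
t 12.52 along n 19.82 up-slope 0.18 y -0.35 | Fx_slope -3.8 Fy 0.4 Fn -5.6 T [0.02 0.   0.04] open 29.3
t 12.68 along n 21.80 up-slope 0.18 y -0.39 | Fx_slope -2.5 Fy 0.3 Fn -5.5 T [ 0.    0.06 -0.01] open 28.9
t 12.85 along n 23.76 up-slope 0.15 y -0.38 | Fx_slope -2.7 Fy -0.3 Fn -6.2 T [-0.    0.04  0.02] open 29.2
```

```bash

python3 -m handwheel '[[[0.015,0.001,0,-0.0017,0],[0.015,0,0,0,0]]]' >/dev/null; python3 f.py
python3 -m handwheel '[[[0.015,0.001,0,-0.0017,0],[0.015,0,0,0,0]]]' >/dev/null; python3 f.py
python3 -m handwheel '[[[0.015,0.001,0,-0.0017,0],[0.015,0,0,0,0]]]' >/dev/null; python3 f.py
python3 -m handwheel '[[[0.015,0.001,0,-0.0017,0],[0.015,0,0,0,0]]]' >/dev/null; python3 f.py
```

```text
t 13.02 along n 25.74 up-slope 0.11 y -0.43 | Fx_slope -3.7 Fy 0.9 Fn -6.0 T [0.07 0.04 0.01] open 28.8
t 13.18 along n 27.72 up-slope 0.11 y -0.45 | Fx_slope -3.4 Fy 0.6 Fn -6.4 T [-0.02  0.03  0.  ] open 29.1
t 13.35 along n 29.70 up-slope 0.06 y -0.47 | Fx_slope -3.8 Fy 0.5 Fn -5.2 T [-0.03  0.11  0.  ] open 29.1
t 13.52 along n 31.66 up-slope 0.12 y -0.50 | Fx_slope -2.8 Fy 1.0 Fn -5.0 T [-0.01  0.04  0.04] open 28.9
```

```bash
cat > chk.py <<'E'
from h import *
import sys
im,D=arm.camera('scene');P=cloud('scene',D);h=cv2.cvtColor(im,cv2.COLOR_RGB2HSV)
cv2.imwrite('pics/'+sys.argv[1],cv2.resize(im[165:250,245:335,::-1],(635,600),interpolation=2))
o=np.array([594,-168.5,75]);Rz=Ro.from_euler('z',np.radians(1.8)).as_matrix();F=Rz@np.array([[.866,0,-.5],[0,1,0],[.5,0,.866]])
L=(P-o)@F;H,S,V=[h[...,i].astype(int) for i in range(3)]
m=(S<60)&(V>110)&(abs(L[...,0])<45)&(abs(L[...,1])<80)&(abs(L[...,1])>22)&(L[...,2]>25)&(L[...,2]<60)
q=L[m];c=np.linalg.lstsq(np.c_[q[:,:2],np.ones(len(q))],q[:,2],rcond=None)[0]
for _ in range(3):
    r=q[:,2]-np.c_[q[:,:2],np.ones(len(q))]@c;q=q[abs(r)<4];c=np.linalg.lstsq(np.c_[q[:,:2],np.ones(len(q))],q[:,2],rcond=None)[0]
print(len(q),'slopes deg x,y',np.degrees(np.arctan(c[:2])).round(1),'h',c[2].round(1),'x',np.percentile(q[:,0],[1,99]).round(0),'y',np.percentile(q[:,1],[1,99]).round(0))
for sgn in(1,-1):
    m=(H>12)&(H<32)&(S>110)&(L[...,1]*sgn>45)&(L[...,1]*sgn<75)&(abs(L[...,0])<20)&(L[...,2]>5);q=L[m];print('pin',m.sum(),np.median(q,0).round(1) if m.any() else '')
E
python3 chk.py c6.png
```

```text
368 slopes deg x,y [-1.2  0.2] h 43.0 x [-37.  35.] y [-73.  75.]
pin 16 [-0.3 58.1 43.3]
pin 18 [ -0.6 -57.5  40.6]
```

View pics/c6.png

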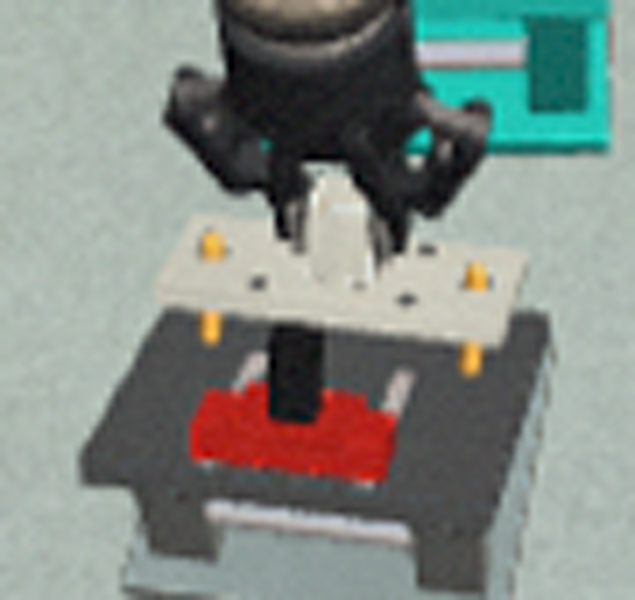

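```bash

python3 -m handwheel '[[[0.015,0.001,0,-0.0017,0],[0.015,0.001,0,-0.0017,0],[0.015,0,0,0,0]]]' >/dev/null; python3 f.py
python3 -m handwheel '[[[0.015,0.001,0,-0.0017,0],[0.015,0.001,0,-0.0017,0],[0.015,0,0,0,0]]]' >/dev/null; python3 f.py
python3 -m handwheel '[[[0.015,0.001,0,-0.0017,0],[0.015,0.001,0,-0.0017,0],[0.015,0,0,0,0]]]' >/dev/null; python3 f.py
```

```text
t 13.82 along n 35.67 up-slope 0.10 y -0.66 | Fx_slope -3.8 Fy -1.0 Fn -5.7 T [-0.04 -0.    0.02] open 29.1
t 14.07 along n 39.65 up-slope 0.10 y -0.72 | Fx_slope -2.0 Fy -1.2 Fn -4.9 T [-0.01  0.06  0.02] open 28.9
t 14.32 along n 43.58 up-slope 0.08 y -0.76 | Fx_slope -2.8 Fy 0.1 Fn -5.2 T [-0.01  0.02 -0.02] open 28.9
```

```bash

python3 -m handwheel '[[[0.015,0.001,0,-0.0017,0],[0.015,0.001,0,-0.0017,0],[0.015,0,0,0,0]]]' >/dev/null; python3 f.py
python3 -m handwheel '[[[0.015,0.001,0,-0.0017,0],[0.015,0.001,0,-0.0017,0],[0.015,0,0,0,0]]]' >/dev/null; python3 f.py
python3 -m handwheel '[[[0.015,0.001,0,-0.0017,0],[0.015,0.001,0,-0.0017,0],[0.015,0.001,0,-0.0017,0],[0.015,0.001,0,-0.0017,0],[0.015,0,0,0,0]]]' >/dev/null; python3 f.py
```

```text
t 14.57 along n 47.52 up-slope 0.04 y -0.85 | Fx_slope -2.9 Fy 0.1 Fn -5.6 T [-0.    0.04  0.05] open 28.9
t 14.82 along n 51.44 up-slope 0.01 y -0.87 | Fx_slope -2.8 Fy -0.1 Fn -6.3 T [-0.    0.02  0.04] open 29.0
t 15.23 along n 59.39 up-slope -0.01 y -1.04 | Fx_slope -4.0 Fy -0.5 Fn -4.9 T [-0.    0.03 -0.03] open 29.2
```

```bash

python3 -m handwheel '[[[0.015,0,0,-0.008,0],[0.015,0,0,-0.015,0],[0.015,0,0,-0.015,0],[0.015,0,0,-0.015,0],[0.015,0,0,-0.007,0]]]' 80 >/dev/null; python3 f.py
python3 -m handwheel '[[[0.015,-0.001,0.008,0,0],[0.015,-0.001,0.015,0,0],[0.015,-0.001,0.02,0,0],[0.015,-0.001,0.02,0,0],[0.015,-0.001,0.02,0,0]]]'
python3 -m handwheel '[[[0.015,-0.001,0.02,0,0],[0.015,-0.001,0.02,0,0],[0.015,-0.001,0.02,0,0],[0.015,-0.001,0.02,0,0],[0.015,-0.001,0.02,0,0]]]'
python3 -m handwheel '[[[0.015,-0.001,0.02,0,0],[0.015,-0.001,0.02,0,0],[0.015,-0.001,0.02,0,0],[0.015,-0.001,0.02,0,0],[0.015,-0.001,0.02,0,0]]]'
python3 -m handwheel '[[[0.015,-0.001,0.02,0,0],[0.015,-0.001,0.02,0,0],[0.015,-0.001,0.02,0,0],[0.015,-0.001,0.02,0,0],[0.015,-0.001,0.012,0,0]]]'
python3 -m handwheel '[[[0.015,0,0.006,0,0.04],[0.015,0,0,0,0.05],[0.015,0,0,0,0.05],[0.015,0,0,0,0.031],[0.015,0,0,0,0]]]'
python3 - <<'E'
from h import *
s=arm.get_state();R=Ro.from_quat(np.roll(s['tool_rot'],-1)).as_matrix();print(s['ee_pos'],np.degrees(np.arctan2(R[1,1],R[0,1])),'delta tool',R.T@(np.array([559.2,209.6,s['ee_pos'][2]])-s['ee_pos']))
for n in('scene','top'):
    im,D=arm.camera(n);np.save(n+'5.npy',D);cv2.imwrite(f'pics/{n}5.png',im[:,:,::-1])
cv2.imwrite('pics/c7.png',cv2.resize(cv2.imread('pics/scene5.png')[155:270,345:485],(730,600),interpolation=2))
E
```

```text
t 15.65 along n 112.51 up-slope 32.19 y -1.43 | Fx_slope -2.2 Fy -0.1 Fn -6.0 T [ 0.02 -0.03  0.  ] open 29.0
time_s: 16.07
ee_pos: [551.1, -87.1, 172.4]
tool_rot: [-0.001, -0.015, 1.0, 0.0]
wrist_force: [0.5, 0.1, -6.4]
opening: 28.7
time_s: 16.48
ee_pos: [552.9, 13.1, 172.5]
tool_rot: [-0.001, -0.016, 1.0, 0.0]
wrist_force: [0.3, 0.6, -6.2]
opening: 28.8
time_s: 16.9
ee_pos: [554.7, 113.0, 172.4]
tool_rot: [-0.001, -0.016, 1.0, 0.0]
wrist_force: [-0.4, -0.3, -5.5]
opening: 28.8
time_s: 17.32
ee_pos: [556.4, 207.4, 172.3]
tool_rot: [-0.001, -0.017, 1.0, 0.001]
wrist_force: [0.0, 0.6, -5.7]
opening: 28.6
time_s: 17.73
ee_pos: [557.1, 209.3, 172.7]
tool_rot: [-0.001, 0.07, 0.998, -0.001]
wrist_force: [-0.6, -0.9, -5.7]
opening: 28.9
[557.08355411 209.2929339  172.65236351] 81.93322287178107 delta tool [-2.05241149  0.60102217 -0.00350119]
```

View pics/c7.png

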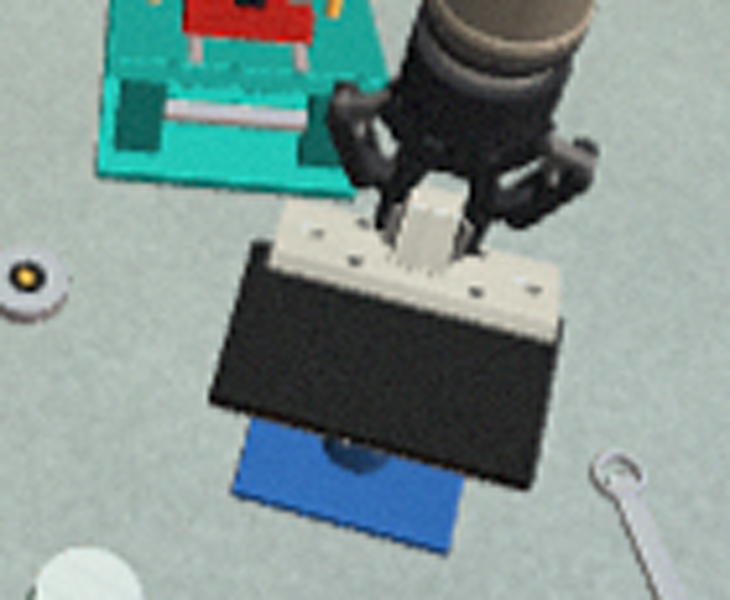

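```bash
cat > pl.py <<'E'
from h import *
import sys
tilt=np.radians(float(sys.argv[1])); z0=float(sys.argv[2]); n='scene'
im,D=arm.camera(n);P=cloud(n,D);h=cv2.cvtColor(im,cv2.COLOR_RGB2HSV);H,S,V=[h[...,i].astype(int) for i in range(3)]
m=(S<70)&(V>100)&(abs(P[...,0]-575)<75)&(abs(P[...,1]-208)<95)&(P[...,2]>z0)
m=cv2.morphologyEx(m.astype(np.uint8),cv2.MORPH_OPEN,np.ones((2,2)))>0
Rs=Ro.from_euler('z',np.radians(-8)).as_matrix();C=np.array([581.5,208.8,0])
Q=(P[m]-C)@Rs; A=np.c_[Q[:,:2],np.ones(len(Q))]; ok=abs(Q[:,1])>25
for _ in range(6):
    c=np.linalg.lstsq(A[ok],Q[ok,2],rcond=None)[0]; r=Q[:,2]-A@c; ok=(abs(r)<5)&(abs(Q[:,1])>20)
print('n',ok.sum(),'tilt x,y deg',np.degrees(np.arctan(c[:2])).round(1),'z at C',c[2].round(1))
mm=m.copy(); mm[m]=abs(r)<7
k=max(cv2.findContours(mm.astype(np.uint8),cv2.RETR_EXTERNAL,cv2.CHAIN_APPROX_NONE)[0],key=cv2.contourArea)
nrm=np.array([-c[0],-c[1],1]);X=[]
for p in k[:,0]:
    a,d=ray(n,*p);a=(a-C)@Rs;d=d@Rs;t=(c[2]-a@nrm)/(d@nrm);q=a+d*t;X.append([q[0]*np.hypot(1,c[0]),q[1]])
r=cv2.minAreaRect(np.array(X,np.float32));print('plate-top rect (stand axes, x along tilt)',np.round(r[0],1),np.round(r[1],1),round(r[2],2))
s=arm.get_state();print('ee',s['ee_pos'].round(1) if hasattr(s['ee_pos'],'round') else s['ee_pos'],'F',np.round(s['wrist_force'],1),'T',np.round(s['wrist_torque'],2),'open',round(s['opening'],1))
E
python3 pl.py 30 125
```

```text
n 21 tilt x,y deg [ 28.7 -39.2] z at C 446.3
plate-top rect (stand axes, x along tilt) [-8.4 23.7] [17.3 52.4] 81.75
ee [557.4 209.4 173.1] F [ 0.   0.2 -6.1] T [ 0.01  0.   -0.04] open 28.6
```

```bash
sed -i 's/(V>100)/(V>150)/; s/&(P\[...,2\]>z0)/\&(P[...,2]>z0)\&(P[...,2]<z0+90)/; s/ok=abs(Q\[:,1\])>25/ok=(abs(Q[:,1])>25)/' pl.py; sed -i 's/for _ in range(6):/for thr in (20,12,8,5,5,5):/; s/(abs(r)<5)&/(abs(r)<thr)\&/' pl.py; python3 pl.py 30 135
```

```text
n 429 tilt x,y deg [28.5  0.1] z at C 203.5
plate-top rect (stand axes, x along tilt) [-9.7  1. ] [ 77.7 146.6] 0.17
ee [557.6 209.4 173.2] F [-0.1  0.3 -5.6] T [-0.01 -0.01  0.05] open 28.6
```

```bash

python3 -m handwheel '[[[0.015,-0.0025,-0.001,0.008,0],[0.015,0,0,0.014,0],[0.015,0,0,0.014,0],[0.015,0,0,0.01,0],[0.015,0,0,0,0]]]' 
python3 -m handwheel '[[[0.015,0,0,0.0025,0],[0.015,0,0,0.0025,0],[0.015,0,0,0,0]]]' |grep -E "pos|force"
python3 -m handwheel '[[[0.015,0,0,0.0015,0],[0.015,0,0,0.0015,0],[0.015,0,0,0,0]]]' |grep -E "pos|force"
```

```text
time_s: 18.35
ee_pos: [558.0, 207.3, 124.5]
tool_rot: [-0.002, 0.07, 0.998, -0.001]
wrist_force: [-1.3, -0.4, -6.8]
opening: 28.9
ee_pos: [560.5, 208.2, 122.8]
wrist_force: [-0.5, -0.2, -6.1]
ee_pos: [560.1, 208.2, 119.6]
wrist_force: [0.4, -0.3, -6.7]
```

```bash

for i in 1; do python3 -m handwheel '[[[0.015,0,0,0.0015,0],[0.015,0,0,0,0]]]' |grep -E "pos|force"; done
python3 -m handwheel '[[[0.015,0,0,0.001,0],[0.015,0,0,0,0]]]' |grep -E "pos|force"
python3 -m handwheel '[[[0.015,0,0,0.001,0],[0.015,0,0,0,0]]]' |grep -E "pos|force"
python3 -m handwheel '[[[0.015,0,0,0.001,0],[0.015,0,0,0,0]]]' |grep -E "pos|force"
```

```text
ee_pos: [560.4, 208.2, 118.1]
wrist_force: [-0.5, 0.9, -4.6]
ee_pos: [560.4, 208.2, 117.4]
wrist_force: [-0.6, -0.3, -3.3]
ee_pos: [560.5, 208.3, 116.7]
wrist_force: [-0.9, 0.5, -1.0]
ee_pos: [560.6, 208.2, 115.8]
wrist_force: [-1.8, -1.0, 2.8]
```

```bash

python3 -m handwheel '[[[0.015,0,0,0,0],[0.015,0,0,0,0]]]' 20 |grep -E "pos|force|open"
python3 -m handwheel '[[[0.015,-0.002,0,0.0008,0],[0.015,-0.002,0,0.0008,0],[0.015,0,0,0,0]]]' |grep -E "pos|force"; python3 pl.py 30 105
```

```text
ee_pos: [560.6, 208.3, 115.7]
wrist_force: [-1.3, -1.0, 2.3]
opening: 28.4
ee_pos: [561.0, 208.2, 113.5]
wrist_force: [-8.7, -1.5, 10.2]
n 404 tilt x,y deg [27.5  0.2] z at C 141.9
plate-top rect (stand axes, x along tilt) [-4.3  1.2] [ 77.8 147.4] 0.06
ee [561.  208.2 113.7] F [-8.2 -0.2 10. ] T [-0.01  2.44  0.02] open 28.8
```

```bash

python3 -m handwheel '[[[0.022,-0.002,0,0.0006,0],[0.022,0,0,0,0]]]' |grep -E "pos|force|open"
python3 -m handwheel '[[[0.025,-0.002,0,0.0006,0],[0.025,0,0,0,0]]]' |grep -E "pos|force|open"
python3 -m handwheel '[[[0.027,0,0,0,0],[0.027,0,0,0,0]]]' |grep -E "pos|force|open"; python3 pl.py 30 105
```

```text
ee_pos: [562.2, 208.2, 113.1]
wrist_force: [-10.2, -0.3, 11.8]
opening: 28.8
ee_pos: [563.7, 208.2, 112.7]
wrist_force: [-10.7, 0.5, 12.5]
opening: 29.1
ee_pos: [563.7, 208.2, 112.7]
wrist_force: [-11.9, 0.1, 12.5]
opening: 29.1
n 421 tilt x,y deg [26.5  0.2] z at C 139.4
plate-top rect (stand axes, x along tilt) [-1.9  1. ] [ 75.  146.1] 0.46
ee [563.7 208.2 112.8] F [-11.3  -0.9  13.5] T [0.1  3.17 0.02] open 28.6
```

```bash

python3 -m handwheel '[[[0.027,-0.002,0,0.001,0],[0.027,-0.002,0,0.001,0],[0.027,0,0,0,0]]]' |grep -E "pos|force|open"
python3 -m handwheel '[[[0.027,-0.002,0,0.001,0],[0.027,-0.002,0,0.001,0],[0.027,0,0,0,0]]]' |grep -E "pos|force|open"; python3 pl.py 30 105
```

```text
ee_pos: [570.3, 207.5, 111.2]
wrist_force: [-6.7, -0.2, 9.6]
opening: 28.3
ee_pos: [574.6, 206.9, 109.1]
wrist_force: [-6.1, 0.3, 10.5]
opening: 28.6
n 517 tilt x,y deg [18.3 -0. ] z at C 131.9
plate-top rect (stand axes, x along tilt) [-0.   1.1] [ 76. 146.] 0.12
ee [574.6 206.9 109.2] F [-5.1 -0.3  9.7] T [0.05 1.98 0.14] open 28.9
```

```bash

python3 -m handwheel '[[[0.027,-0.002,0,0.0014,0],[0.027,-0.002,0,0.0014,0],[0.027,0,0,0,0]]]' |grep -E "pos|force|open"
python3 -m handwheel '[[[0.027,-0.002,0,0.0016,0],[0.027,-0.0015,0,0.0014,0],[0.027,0,0,0,0]]]' |grep -E "pos|force|open"; python3 pl.py 30 105
```

```text
ee_pos: [579.0, 206.3, 106.4]
wrist_force: [-4.5, -0.3, 10.1]
opening: 28.8
ee_pos: [583.0, 205.7, 103.7]
wrist_force: [-5.2, 0.1, 11.0]
opening: 28.6
n 527 tilt x,y deg [9.9 0.3] z at C 125.5
plate-top rect (stand axes, x along tilt) [0.9 1. ] [ 72.2 146.2] 0.0
ee [582.9 205.7 103.7] F [-4.8 -0.2 10.6] T [-0.02  1.69  0.01] open 28.7
```

```bash

python3 -m handwheel '[[[0.027,-0.0018,0,0.0016,0],[0.027,-0.0017,0,0.0016,0],[0.027,0,0,0,0]]]' |grep -E "pos|force|open"
python3 -m handwheel '[[[0.027,-0.001,0,0.001,0],[0.027,-0.001,0,0.001,0],[0.027,0,0,0,0]]]' |grep -E "pos|force|open"; python3 pl.py 30 105
```

```text
ee_pos: [586.8, 205.2, 100.5]
wrist_force: [-5.3, -0.6, 11.8]
opening: 28.8
ee_pos: [588.7, 205.0, 98.7]
wrist_force: [-4.9, -0.8, 11.0]
opening: 28.9
n 511 tilt x,y deg [3.  0.1] z at C 121.0
plate-top rect (stand axes, x along tilt) [2.  1.1] [146.4  71.4] 89.83
ee [588.7 204.9  98.7] F [-3.8 -0.3 11.2] T [-0.02  1.78 -0.03] open 28.7
```

```bash

python3 -m handwheel '[[[0.027,-0.0008,0,0.001,0],[0.027,0,0,0.0005,0],[0.027,0,0,0,0]]]' |grep -E "pos|force|open"
python3 -m handwheel '[[[0.027,-0.0003,0,0.001,0],[0.027,0,0,0,0]]]' |grep -E "pos|force|open"; python3 pl.py 30 105
```

```text
ee_pos: [589.9, 204.8, 97.4]
wrist_force: [-3.7, -1.0, 10.9]
opening: 28.8
ee_pos: [590.5, 204.7, 96.7]
wrist_force: [-3.9, -0.2, 12.5]
opening: 28.5
n 498 tilt x,y deg [ 0.9 -0. ] z at C 119.4
plate-top rect (stand axes, x along tilt) [3.3 1.8] [148.5  70.1] 88.85
ee [590.5 204.7  96.7] F [-2.2  0.5 12.2] T [-0.13  1.59 -0.05] open 28.8
```

```bash

python3 -m handwheel '[[[0.02,0,0,-0.001,0],[0.015,0,0,-0.001,0],[0.015,0,0,0,0],[0.015,0,0,0,0]]]' 70 |grep -E "pos|force|open"
python3 -m handwheel '[[[0.015,0,0,-0.002,0],[0.015,0,0,-0.003,0],[0.015,0,0,0,0],[0.015,0,0,0,0]]]' |grep -E "pos|force|open"
python3 pl.py 0 105
```

```text
ee_pos: [590.4, 204.7, 97.9]
wrist_force: [-2.9, 1.2, 7.1]
opening: 28.3
ee_pos: [590.2, 204.3, 101.0]
wrist_force: [2.0, 1.2, -3.8]
opening: 28.6
n 502 tilt x,y deg [1.8 0.1] z at C 123.6
plate-top rect (stand axes, x along tilt) [3.1 0.6] [147.2  70.8] 89.16
ee [590.2 204.2 101.1] F [ 0.9  0.5 -4.3] T [ 0.37 -0.13 -0.09] open 28.5
```

```bash

python3 -m handwheel '[[[0.015,0,0,-0.002,0],[0.015,0.0015,-0.0005,0,0],[0.015,0.0015,-0.0005,0,0],[0.015,0,0,0,0]]]' |grep -E "pos|force|open"
python3 -m handwheel '[[[0.015,0,0,0.001,0],[0.015,0,0,0.001,0],[0.015,0,0,0.001,0],[0.015,0,0,0,0]]]' |grep -E "pos|force|open"
python3 -m handwheel '[[[0.015,0,0,0.001,0],[0.015,0,0,0.001,0],[0.015,0,0,0,0]]]' |grep -E "pos|force|open"
python3 pl.py 0 105
```

```text
ee_pos: [585.7, 202.7, 102.9]
wrist_force: [-0.1, 0.3, -7.0]
opening: 28.4
ee_pos: [586.7, 203.1, 100.9]
wrist_force: [-1.1, -0.0, -3.4]
opening: 28.8
ee_pos: [586.9, 203.2, 99.4]
wrist_force: [-2.1, -1.6, 1.7]
opening: 28.4
n 505 tilt x,y deg [ 1.4 -0.1] z at C 121.9
plate-top rect (stand axes, x along tilt) [-0.8  0.7] [149.4  70.9] 89.61
ee [586.9 203.2  99.4] F [-2.3 -2.5  1.5] T [-0.28  0.92  0.07] open 28.6
```

```bash

python3 -m handwheel '[[[0.025,0,0,0.0005,0],[0.027,0,0,0.0005,0],[0.028,0,0,0.0005,0],[0.028,0,0,0,0]]]' 20 |grep -E "pos|force|open"
python3 -m handwheel '[[[0.029,0,0,0,0],[0.03,0,0,0,0],[0.031,0,0,0,0],[0.033,0,0,0,0],[0.036,0,0,0,0]]]' |grep -E "pos|force|open"
python3 -m handwheel '[[[0.042,0,0,0,0],[0.05,0,0,0,0],[0.05,0,0,-0.01,0],[0.05,0,0,-0.02,0],[0.05,0,0,-0.03,0]]]' |grep -E "pos|force|open"
python3 -m handwheel '[[[0.05,0,0,-0.035,0],[0.05,0,0,-0.035,0],[0.05,0.03,0,-0.02,0],[0.05,0.04,0,0,0],[0.05,0.04,0,0,0]]]' |grep -E "pos|force|open"
python3 pl.py 0 105
```

```text
ee_pos: [587.0, 203.2, 98.1]
wrist_force: [-2.9, -2.3, 6.4]
opening: 28.5
ee_pos: [587.4, 204.1, 97.1]
wrist_force: [-0.4, 0.8, -0.1]
opening: 36.0
ee_pos: [584.9, 202.9, 155.9]
wrist_force: [0.7, -0.2, 0.3]
opening: 49.8
ee_pos: [478.5, 218.9, 249.7]
wrist_force: [-0.2, 0.9, 0.7]
opening: 50.0
n 701 tilt x,y deg [0.1 0.2] z at C 121.7
plate-top rect (stand axes, x along tilt) [-2.1 -0.9] [146.1  73.2] 89.66
ee [468.  220.5 247.4] F [-9.2  0.7 -2.2] T [-0.03  0.62 -0.03] open 50.0
```

```bash

python3 -m handwheel '[[[0.05,0.015,0.015,0,0],[0.05,0.025,0.025,0,0],[0.05,0.025,0.025,0,0],[0.05,0.025,0.025,0,0],[0.05,0.025,0.025,0,0]]]' |grep -E "pos|force"
python3 -m handwheel '[[[0.05,0.025,0.025,0,0],[0.05,0.025,0.025,0,0],[0.05,0.02,0.03,0,0],[0.05,0.005,0.015,0,0],[0.05,0,0,0,0]]]' |grep -E "pos|force"
cat > fin.py <<'E'
from h import *
Rs=Ro.from_euler('z',np.radians(-8)).as_matrix()
out=[]
for n in('scene','top'):
    im,D=arm.camera(n);P=cloud(n,D);h=cv2.cvtColor(im,cv2.COLOR_RGB2HSV);H,S,V=[h[...,i].astype(int) for i in range(3)]
    cv2.imwrite(f'pics/fin_{n}.png',im[:,:,::-1]);r=(175,265,360,475) if n=='scene' else (160,222,215,290)
    w=np.zeros(V.shape,bool);w[r[0]:r[1],r[2]:r[3]]=1
    print(n,V[w].min(),V[w].max())
    pl=w&(S<70)&(V>(150 if n=='scene' else 110))&(P[...,2]>100)&(P[...,2]<140)
    st=w&(P[...,2]>95)&(P[...,2]<180)&((V<60)|pl|((S<90)&(P[...,2]>105)))
    for nm,m,z in(('plate',pl,123),('stand',st,113)):
        c=max(cv2.findContours(m.astype(np.uint8),cv2.RETR_EXTERNAL,cv2.CHAIN_APPROX_NONE)[0],key=cv2.contourArea)
        X=np.array([((onz(n,*p,z)-[581.5,208.8,0])@Rs)[:2] for p in c[:,0]],np.float32);q=cv2.minAreaRect(X);print(' ',nm,np.round(q[0],1),np.round(q[1],1),round(q[2],2))
    out.append(cv2.resize(im[r[0]:r[1],r[2]:r[3],::-1],(400,320),interpolation=2))
cv2.imwrite('pics/fin.png',np.hstack(out))
E
python3 fin.py
```

```text
ee_pos: [379.3, 349.9, 248.2]
wrist_force: [0.8, -0.5, -0.5]
ee_pos: [316.4, 457.8, 247.5]
wrist_force: [-0.8, 0.1, 0.2]
scene 7 244
  plate [-2.6 -2.8] [ 72.5 149.5] 0.19
  stand [-0.9  0.7] [114.8 179.5] 0.08
top 0 155
  plate [-3.2 -5.6] [ 69.  150.3] 0.25
  stand [-4.6 -4.6] [110.7 180.1] 0.19
```

View pics/fin.png

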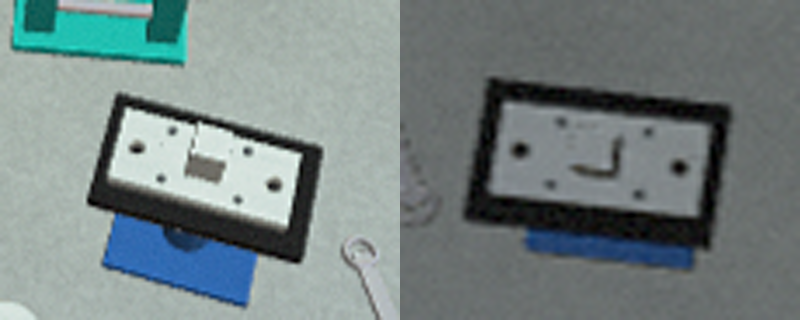

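View pics/fin_scene.png

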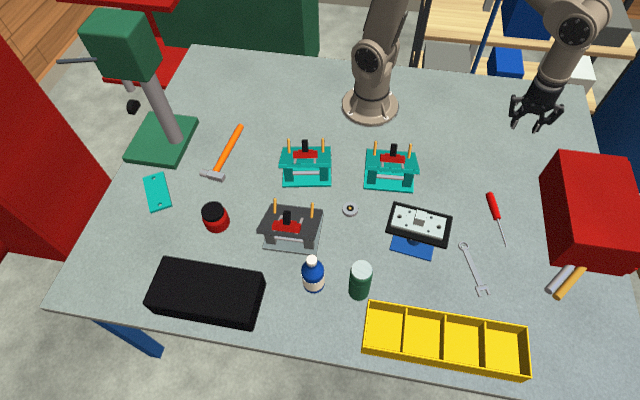

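```bash
python3 - <<'E'
from h import *
a=cv2.cvtColor(cv2.imread('pics/s2.png'),cv2.COLOR_BGR2HSV).astype(int);b=cv2.cvtColor(cv2.imread('pics/fin_scene.png'),cv2.COLOR_BGR2HSV).astype(int)
for h in(a,b):
    m=((h[...,0]<8)|(h[...,0]>172))&(h[...,1]>150)&(h[...,2]>70);m[:200]=0;m[250:]=0;m[:,:255]=0;m[:,335:]=0
    v,u=np.where(m);print('jaw red px',u.mean().round(2),v.mean().round(2),m.sum())
E
```

```text
jaw red px 286.18 226.22 273
jaw red px 286.32 226.06 280
```

The final picture shows the plate lying on the stand at about (418,222), lug up. The jaw is still back at about (286,226), the bystanders are where they were, and the arm is clear.

```bash
python3 -c "
from station import arm
print(arm.get_state()['time_s'],arm.get_state()['wrist_force']); print(arm.close_job())"
```

```text
26.9 [-0.09295325  0.69297695 -0.39880878]
the job is handed in; nothing more can be done
None
```

The job is handed in at 26.9 s. The jaw is fully back and the plate is lying lug up on the black-topped stand, with the robot clear of everything.

- **Jaw:** I slid it back until the position stopped changing and the force rose from about 6 to 12 N, after 39.4 mm of measured travel. Its red pixels stayed where I left them to within 0.2 px.
- **Drawing the plate:** I drew it 59 mm along the nest normal in small steps. The only force felt was the plate's own weight, about 6 N, with no sign of rubbing on the pins. A check at 32 mm showed it parallel to the nest within about 1°. I never felt the pins' lean as a side force; it was small enough to stay within the play.
- **Laying it down:** The tool cannot tilt, so I set the lower edge on the rubber and tipped the plate flat by moving along an arc with a light grip, pressing at no more than about 14 N. I then lifted it a few mm, re-centred it and let go.
- **Final checks:** The plate was level to 0.2° and square to about 0.1°.
    - **Centring:** The two cameras disagreed by 2–3 mm: the plate's offset from the stand centre was (-1.7, -3.5) mm in the scene view and (+1.4, -1.0) mm in the top view. I left it as it was.
    - **Bystanders:** Only compared by eye; nothing looked moved.
- **Miss and disagreement:** The robot's height reading put the fingertips about 30 mm lower than the cameras showed. Because of that, the first grip on the jaw post closed in the air above it without touching anything. I used the camera heights and touch from then on, and did not find the cause.

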